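# Take the vial carrier off its safety hook

### The job

Take the steel vial carrier off the safety hook: push its cross-bar back against the red sprung keeper until it is clear of the blue nose, and keep it pressed there while lifting it up off the hook. Then stand the carrier upright and flat inside the white tray and let go. Be gentle: never load the hook with more than 20 N, set the carrier down softly without dropping it, and leave the bottle, jar and beaker undisturbed.

Things in the scene. Friction and masses are not known exactly. Their poses are not given: they have to be found in the camera images.
- stand: Fixed hook stand on the bench. Origin on the bench top under the axis of the hanging cross-bar; x (level) points from the hook's open end back to the column, y across the hook, z up. Base plate 190 x 130 x 12 mm (x -60 to +130 mm). A level steel arm 16 mm wide runs from the column to x = -13 mm, with a 15 mm high post on its end (x -13 to -5 mm) in front of the bar.
- saddle (a point): Point on top of the arm (the saddle), 160 mm above the bench, under the hanging bar; axes as the stand. The hook's underside is 22 mm below it (a black clamp knob 28 mm); nothing of the hook is over 24 mm above it. The blue part reaches 61 mm in front of it (-x) at most. Loads on the hook add up, hanging weight included: raising the bar a few mm first takes weight and friction off.
- throat_mid (a point): Mid-adjustment place of the throat, the 13 mm gap between the blue nose's rear edge (nose roofs the bar 16 to 24 mm above the saddle) and two rigid blue cheeks (outer y +-17.5 mm, 20 mm over the saddle). The blue part is clamped anew each start, up to 14 mm either way along x, not reported: the bar clears the nose after 12 to 40 mm of push and meets the cheeks 3 mm further. Feel for them.
- column_top (a point): Top centre of the stand's column, 22 x 20 mm, 97 mm behind the hanging bar, 168 mm above the bench.
- keeper (a joint): Red block behind the bar, 14 mm wide, rounded top 23 mm above the saddle, sliding along the stand's x. 0 = sprung forward, shut against the bar; grows in m as it is pressed back (0.046 at most). Spring force 4 N at 0, plus 0.1 N per mm. It springs back when released.
- carrier: Steel vial carrier, 0.34 to 0.53 kg, 189 mm tall, hanging on the hook. Origin at the centre of its underside, z up, x along the stand's x at the start. Foot 64 (x) x 90 (y) x 8 mm, with six fixed blue-capped vials to 54 mm; two upright straps 12 x 5 mm, inner faces at y = +-26 mm, a cross-bar between them and a grip block on top.
- bar (a point): Centre of the cross-bar (steel, 10 mm diameter, along the carrier's y), 125 mm above the carrier's underside. It lies on the saddle against the post, and can rise 6 mm before it meets the nose. To leave the hook it must rise at least 25 mm (more than 38 mm brings the vials up under the arm), then the carrier leaves towards the stand's -x; 140 mm takes it clear.
- grip (a point): Centre of the yellow grip block, 16 (x) x 64 (y) x 24 (z) mm, 177 mm above the carrier's underside; pinch it from above across its 16 mm (along the carrier's x).
- tray: Fixed white shallow tray 140 x 140 mm, 18 mm high, walls and floor 5 mm; origin at the centre of its underside. Inside 130 x 130 mm, so the carrier fits at any yaw.
- tray_in (a point): Centre of the tray's inner floor, 5 mm above the bench.
- reagent: Amber bottle with red cap, 64 mm diameter, 150 mm tall, origin at the centre of its underside. Leave alone.
- jar: Glass jar with blue cap, 52 mm diameter, 65 mm tall, origin at the centre of its underside. Leave alone.
- beaker: White open beaker, 54 mm diameter, 60 mm tall, origin at the centre of its underside. Leave alone.
There are look-alikes about, which are no part of the job. Several things look just like the stand: the one meant starts farthest to the robot's left.

How it is judged (in metres and radians):
On the way, in this order (a step that is already met when the one before it is completed fails the run):
1. the bar has pressed the keeper back (over 9 mm) while still on the hook (value of joint keeper above 0.009 m and x of bar in the frame of stand above 0.008 m and z of bar in the frame of saddle below 0.015 m), for 0.2 s.
2. the bar is lifted above the hook's nose (z of bar in the frame of saddle above 0.028 m and horizontal distance between bar and saddle below 0.15 m), for 0.1 s.
At the end, for the whole second after the job is handed in: The carrier stands upright (within 0.05 rad) and at rest, flat on the tray's floor (within 3 mm in height, its centre within 45 mm of the tray's), and the keeper has sprung shut (under 4 mm) (horizontal distance between carrier and tray_in below 0.045 m and z of carrier in the frame of tray_in between -0.003 and 0.003 m and angle between carrier's own z axis and vertical below 0.05 rad and linear speed of carrier below 0.02 m/s and value of joint keeper below 0.004 m); the robot touches nothing.
It fails at once if anything pushes on the hook stand with more than 20 N (contact force between stand and anything else above 20 N).
It fails at once if the carrier is dropped or slammed into the tray (over 40 N) (contact force between tray and anything else above 40 N).
It fails at once if the bottle, jar or beaker is moved more than 20 mm (distance of any of reagent, jar, beaker from where it was at the start of the episode above 0.02 m).
It fails at once if the bottle, jar or beaker is tipped (angle between any of reagent, jar, beaker's own z axis and vertical above 0.3 rad).
It also fails if it takes over 69 s, if anything falls off the work surface, if the arm or the gripper's body presses on something with over 40 N, if the wrist force passes 120 N, or if a joint passes its speed limit or range.

### The arm

A 6-joint arm with a two-finger parallel gripper is mounted at the origin on the work surface. World frame = base frame: x ahead of the robot, y to its left, z up, the work surface at z = 0. Lengths are in mm, angles in degrees, forces in N, time in s.
With the tool pointing down it reaches from about 350 to 850 mm from the base axis. Payload 8.1 kg.
Tool frame: the origin (TCP) lies at the very end of the fingers, on their centre line; the grasp point (between the pads) lies 19 mm behind it (r.grip_point_offset is the distance from the TCP to the grasp point, in mm); z points along the fingers, y is the line along which they close (so a half turn about z gives the same grasp; the last joint's range is limited). The gripper opens to 85 mm and grips with 20 to 120 N. Pads are 22 mm wide; open, the fingers measure 114 mm over their backs; the gripper's body (76 mm by 85 mm) begins 54 mm behind the grasp point. The pads swing forward as they close: fully open they stand 13 mm farther back than shut.
Start: joints at [-68.892, 7.471, 85.268, -0, 87.261, -4.893], TCP at [263.05, -539.268, 231.292] pointing down, gripper open.
Joint ranges: [-169.43, 169.43], [-51.17, 129.36], [1.28, 143.12], [-76.62, 256.62], [0, 156.53], [-152.29, 152.29]. Speed limits (degrees/s): [136.94, 136.94, 159.86, 180, 180, 180].

### API

Orientations are given as [roll, pitch, yaw] about the fixed x, y, z axes, in that order (R = Rz(yaw) Ry(pitch) Rx(roll)).
In Python, from bench import status, eyes, r gives the robot as it stands.
- The arm moves only by the shell command python3 -m handwheel 'ROWS' [FORCE]. ROWS is a JSON object whose one key "series" holds a list that holds one entry, the list of rows, each a list of 7 numbers: the shift along the tool's x, y, z in cm, then the turn, a rotation vector about the tool's x, y, z in rad, then the opening, from 0 (shut) to 1 (fully open). In form: {"series": [[[tx, ty, tz, rx, ry, rz, claw], ...]]}. A call has 1 to 12 rows; each row is the pose to reach, as a shift and turn from the pose commanded when the call began, along the tool's axes at that moment; what a row does not reach only later rows make up. A row lasts 1/8 s, in which the tool goes at most 62.5 mm and 10.7 degrees, less where a joint would pass 70% of its speed; a pose out of reach is approached as far as the arm can. A call with a gripper value outside its range is refused whole. The fingers move at their own pace and stop on an object; FORCE is the grip in N (left out, the last holds). Time passes only in rows, so rows that repeat a pose let the fingers close. It gives the time, the measured TCP pose, the force, the opening and the grip force at its end, in the units of the state.
- status.sense(): the state, without advancing time (a new reading comes with each control period).
- eyes.snapshot(name): name is "scene" or "top" or "wrist"; returns a dict with "img" (400x640x3 uint8, red, green, blue), "mtx" (3x3 intrinsics, pixels), "k1" (the pictures are not rectified: a ray, as slopes to the right and down, at radius r is drawn at 1 + k1 r^2 times it, then the intrinsics apply), "R" (3x3) and "t" (3): a world point X has camera coordinates R X + t. Camera axes: x right, y down, z forward; pixel columns grow to the right and rows downward; lengths in mm; the calibration is good to about 2 mm. A picture is of the moment at which its call begins. There is no depth.
- r.hand_in(): hands the job in; it is judged then, once.
The state is a dict: "time": time; "joint_pos": joint angles; "qd": joint speeds; "joint_efforts": joint torques, N m; "tool_pos": TCP position; "tcp_rot": TCP orientation; "ft_force": force on the tool from outside, world axes, zero at the start; "wrist_torque": the same for the moment, N m; "finger_gap": finger opening in mm; "grip_force": force on a finger pad.
Only numpy, scipy, OpenCV 4.12 (cv2) and the standard library are available. Lean on these libraries where they do the work, as an engineer would, in place of code of your own. Each camera call takes 0.05 s, during which the arm holds its last target. There are 200 camera calls.

## Working session

There is one attempt and no reset: what is moved stays moved. The work goes in short steps, Python scripts to look and compute and a shell command to move; the robot and the scene stay as the last step left them, time stands still between calls to the robot, and variables do not carry over. Pictures are saved under pics/ and viewed, at most 10 in all, crops included, and the job is handed in when it is done.

```bash
ls; mkdir -p pics; python3 - <<'E'
from bench import status, eyes, r
import cv2,pickle
s=status.sense(); print(s)
for n in("scene","top"):
    d=eyes.snapshot(n); pickle.dump(d,open(n+'.pkl','wb')); cv2.imwrite(f'pics/{n}.png',d['img'][:,:,::-1]); print(n,d['mtx'],d['k1'],d['R'],d['t'])
E
```

```text
pics
{'time': 0.0, 'joint_pos': array([-6.88930344e+01,  7.51516218e+00,  8.53292970e+01, -1.32236379e-03,
        8.72626019e+01, -4.89236096e+00]), 'qd': array([ 0.05337857, -0.00342055, -0.01016621, -0.01952393,  0.01697691,
        0.04261775]), 'joint_efforts': array([ 2.33198756e-03, -5.69398856e+01, -5.00548875e+01,  1.21062055e-05,
        1.49312324e-02, -2.32357860e-05]), 'tool_pos': array([ 262.83429532, -538.74918166,  230.24371172]), 'tcp_rot': array([-1.79893216e+02, -7.81467064e-03,  2.59993836e+01]), 'ft_force': array([-0.28934962, -0.53368094, -0.18627767]), 'wrist_torque': array([-0.03040713, -0.03043671,  0.00162537]), 'grip_force': 0.0, 'finger_gap': 85.56354463819204}
scene [[449.57079814   0.         319.22251546]
 [  0.         449.57079814 209.01442663]
 [  0.           0.           1.        ]] -0.08085416753515255 [[ 1.11886501e-01  9.93720602e-01  8.80812077e-04]
 [ 6.77414757e-01 -7.56239461e-02 -7.31703673e-01]
 [-7.27042405e-01  8.24644387e-02 -6.81622299e-01]] [ -60.72955978 -233.86965712 1510.61814546]
top [[385.69468158   0.         320.7591137 ]
 [  0.         385.69468158 197.19669562]
 [  0.           0.           1.        ]] -0.04500757802525363 [[-0.02251991 -0.99960147  0.01702205]
 [-0.99750198  0.02132585 -0.06734241]
 [ 0.06695256 -0.01849608 -0.99758471]] [  1.98251811 512.26957256 992.93211826]
```

View pics/scene.png

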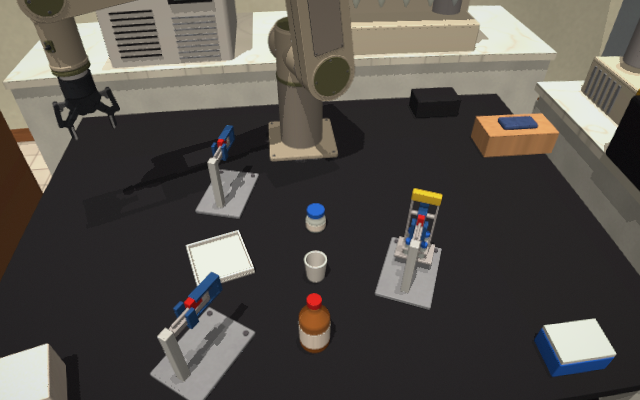

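View pics/top.png

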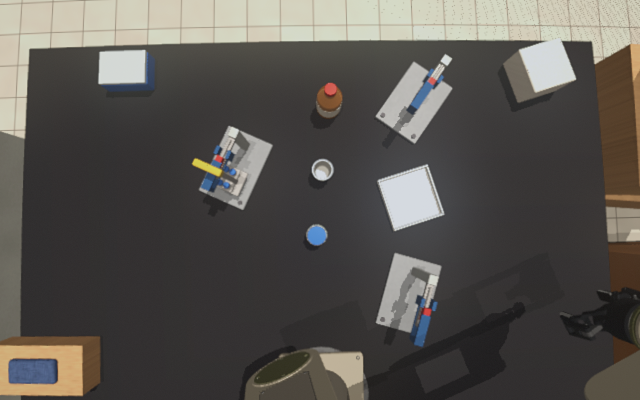

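Top view: candidates for the stand are (232,168), which has the carrier and yellow grip, (418,100) and (412,297). Image left is the robot's left (+y), so the one meant is (232,168), seen in the scene view at (410,262). The tray is at (410,197), the bottle at (329,100), the beaker at (322,170) and the jar at (317,235).

```bash
cat > h.py <<'E'
import cv2,pickle,numpy as np
def ray(d,p):
    q=cv2.undistortPoints(np.array([[p]],float),d['mtx'],np.array([d['k1'],0,0,0,0.]))[0,0]
    R=np.array(d['R']);t=np.array(d['t']).ravel()
    return -R.T@t, R.T@np.array([q[0],q[1],1])
def onz(d,p,z):
    c,v=ray(d,p); return c+v*(z-c[2])/v[2]
def tri(a,p,b,q):
    c,v=ray(a,p);e,w=ray(b,q)
    s=np.linalg.lstsq(np.c_[v,-w],e-c,rcond=None)[0]
    A=c+v*s[0];B=e+w*s[1]; return (A+B)/2,np.linalg.norm(A-B)
def blobs(m,mn=20):
    cs,_=cv2.findContours(m.astype(np.uint8),cv2.RETR_EXTERNAL,cv2.CHAIN_APPROX_NONE)
    return sorted([c for c in cs if cv2.contourArea(c)>=mn],key=cv2.contourArea,reverse=True)
def hsv(d): return [x.astype(int) for x in cv2.split(cv2.cvtColor(d['img'],cv2.COLOR_RGB2HSV))]
def cen(c): m=cv2.moments(c); return m['m10']/m['m00'],m['m01']/m['m00']
E
cat > a.py <<'E'
from h import *
T=pickle.load(open('top.pkl','rb'));S=pickle.load(open('scene.pkl','rb'))
print('topcam',ray(T,(0,0))[0],'scenecam',ray(S,(0,0))[0])
for n,d,z in(('T',T,229),('S',S,229)):
    h,s,v=hsv(d)
    for c in blobs((h>20)&(h<33)&(s>150)&(v>90),30)[:2]:
        b=cv2.boxPoints(cv2.minAreaRect(c)); print(n,'yellow',cen(c),b.round(1).tolist()); print([onz(d,p,z).round(1)[:2].tolist() for p in b])
    for c in blobs(((h<8)|(h>174))&(s>150)&(v>90),8)[:5]: print(n,'red',cen(c),cv2.contourArea(c))
h,s,v=hsv(T)
for c in blobs((s<40)&(v>150),600):
    p=cen(c)
    if 360<p[0]<460 and 150<p[1]<250:
        b=cv2.boxPoints(cv2.minAreaRect(c)); P=[onz(T,q,18)[:2] for q in b]; print('tray',np.round(P,1).tolist(),np.mean(P,0))
for n,p,z in(('bottle',(330,89),150),('beaker',(322,170),60),('jar',(317,235),65)): print(n,onz(T,p,z).round(0))
# stand base plate corners: gray
m=((s<40)&(v>95)&(v<225)).astype(np.uint8)
m[:, :190]=0; m[:,280:]=0; m[:120]=0; m[215:]=0
c=np.vstack(blobs(m,5)); r=cv2.minAreaRect(c); print(r,[onz(T,q,12).round(0)[:2].tolist() for q in cv2.boxPoints(r)])
cr=lambda d,x,y,w,hh: cv2.resize(d['img'][y:y+hh,x:x+w,::-1],None,fx=4,fy=4,interpolation=cv2.INTER_CUBIC)
cv2.imwrite('pics/crop.png',np.hstack([cr(T,183,115,96,110),cr(S,365,180,90,110)]))
E
python3 a.py
```

```text
topcam [ 444.55521183    9.42249618 1024.99761806] scenecam [1263.50502366  -81.91020914  858.60121719]
T yellow (206.4714407502131, 166.93350383631713) [[191.0, 164.1999969482422], [194.10000610351562, 157.3000030517578], [222.89999389648438, 170.10000610351562], [219.8000030517578, 177.0]]
[[572.5, 263.0], [587.0, 256.6], [558.8, 196.6], [544.4, 203.1]]
T red (328.70042194092827, 88.57383966244726) 79.0
T red (426.6033755274261, 310.9704641350211) 39.5
T red (218.94074074074072, 158.4148148148148) 22.5
S yellow (426.383062530773, 196.33825701624815) [[410.1000061035156, 199.39999389648438], [412.8999938964844, 187.0], [442.5, 193.60000610351562], [439.79998779296875, 206.0]]
[[583.5, 188.3], [544.6, 204.9], [573.0, 263.0], [610.5, 244.9]]
S red (313.61309523809524, 300.88775510204084) 196.0
S red (190.60291438979962, 302.67941712204004) 91.5
S red (420.4899598393574, 218.7871485943775) 41.5
S red (219.7183908045977, 141.90804597701148) 29.0
tray [[555.4, -159.0], [597.1, -293.4], [460.8, -333.1], [420.5, -199.3]] [ 508.45407769 -246.21644108]
bottle [755. -34. 150.]
beaker [578. -13.  60.]
jar [415.   3.  65.]
((235.5410919189453, 167.10958862304688), (49.242549896240234, 72.41551208496094), 24.443954467773438) [[539.0, 313.0], [714.0, 233.0], [656.0, 114.0], [483.0, 195.0]]
```

View pics/crop.png

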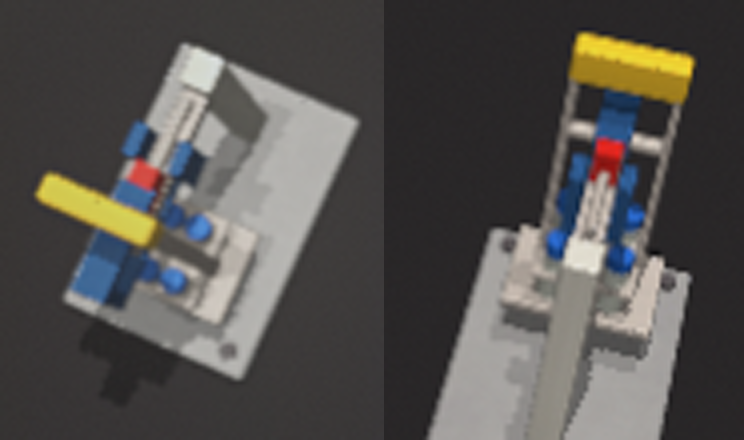

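The left crop shows the real stand: grip block yellow, blue nose under it, red keeper, two blue cheeks and the column at the back, with the carrier hanging on it. Scene and top views agree to about 1 mm: grip centre ≈ (566, 230), stand x at about -25°. Next I move above it.

```bash
python3 -m handwheel '{"series": [[[0,0,-5,0,0,0,1],[3,-2.8,-9,0,0,0,1],[7.3,-6.7,-9,0,0,-0.1,1],[11.6,-10.6,-9,0,0,-0.2,1],[15.8,-14.5,-9,0,0,-0.3,1],[20.1,-18.4,-9,0,0,-0.4,1],[24.4,-22.3,-9,0,0,-0.5,1],[28.6,-26.2,-9,0,0,-0.6,1],[32.9,-30.1,-9,0,0,-0.68,1],[37.2,-34,-9,0,0,-0.68,1],[41.4,-38,-9,0,0,-0.68,1],[45.7,-41.9,-9,0,0,-0.68,1]]]}' 60
python3 - <<'E'
from bench import status
s=status.sense();print(s['time'],s['tool_pos'],s['tcp_rot'],s['joint_pos'],s['ft_force'])
E
```

```text
time: 1.6
tool_pos: [490.3, 39.6, 321.0]
tcp_rot: [-180.0, 0.0, 65.0]
ft_force: [1.0, -0.5, 0.2]
finger_gap: 85.5
grip_force: 0.0
1.6 [490.27983139  39.59813417 321.0453833 ] [-1.79994624e+02  1.22328370e-02  6.49681732e+01] [-1.35051527e+00 -1.05411123e+01  9.36879877e+01 -9.10882848e-03
  9.68629610e+01  2.36802244e+01] [ 1.01665978 -0.49074349  0.18019652]
```

```bash
python3 -m handwheel '{"series": [[[5,-0.3,0,0,0,0,1],[10,-0.6,0,0,0,0,1],[15,-0.9,0,0,0,0,1],[19,-1.1,0,0,0,0,1],[20.45,-1.2,0,0,0,0,1],[20.45,-1.2,0,0,0,0,1],[20.45,-1.2,0,0,0,0,1]]]}'
cat > w.py <<'E'
from h import *
from bench import status,eyes
s=status.sense();print(s['time'],s['tool_pos'],s['tcp_rot'],s['ft_force'])
d=eyes.snapshot('wrist');pickle.dump(d,open('wrist.pkl','wb'));cv2.imwrite('pics/wrist.png',d['img'][:,:,::-1])
h,ss,v=hsv(d)
for c in blobs((h>20)&(h<33)&(ss>150)&(v>90),200)[:2]:
    b=cv2.boxPoints(cv2.minAreaRect(c)); P=np.array([onz(d,p,229) for p in b])[:,:2]
    print(b.round(0).tolist(),P.round(1).tolist(),P.mean(0))
E
python3 w.py
```

```text
time: 2.48
tool_pos: [565.7, 226.8, 321.4]
tcp_rot: [180.0, 0.0, 64.9]
ft_force: [0.5, 0.2, 0.3]
finger_gap: 85.3
grip_force: 0.0
2.475 [565.65296361 226.83677658 321.3528996 ] [1.79993925e+02 2.91247934e-02 6.49089219e+01] [0.48400131 0.19325842 0.30340204]
[[316.0, 147.0], [336.0, 147.0], [336.0, 229.0], [316.0, 229.0]] [[573.9, 263.1], [587.0, 256.9], [560.2, 198.3], [546.0, 205.0]] [566.75827056 230.8571231 ]
```

View pics/wrist.png

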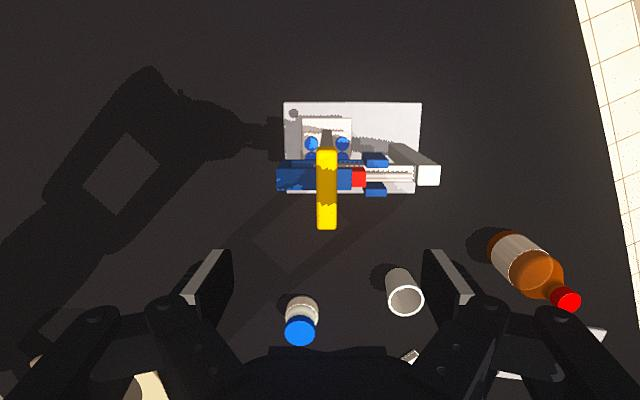

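The wrist view shows the grip at (326,188), upright in the image, so yaw 65 matches. Grip centre ≈ (566.3, 230.5). Descending in stages.

```bash
python3 -m handwheel '{"series": [[[0,0,2,0,0,0,1],[0,0,4,0,0,0,1],[0,0,5,0,0,0,1],[0,0,5,0,0,0,1],[0,0,5,0,0,0,1],[0,0,5,0,0,0,1]]]}'
python3 -c "
from bench import status;import numpy as np
s=status.sense();print(s['tool_pos'],s['tcp_rot'],s['ft_force'])
d=np.array([566.3,230.5,198])-s['tool_pos'];a=np.radians(65);print(d[0]*np.cos(a)+d[1]*np.sin(a),d[0]*np.sin(a)-d[1]*np.cos(a),-d[2])"
```

```text
time: 3.28
tool_pos: [566.2, 228.2, 272.3]
tcp_rot: [179.9, -0.1, 65.0]
ft_force: [-0.0, 0.8, 0.6]
finger_gap: 85.4
grip_force: 0.0
[566.20735177 228.20230972 272.28659021] [ 1.79934688e+02 -5.76194076e-02  6.49677392e+01] [-0.00341301  0.82145759  0.57523707]
2.1215694296092074 -0.8870780620436945 74.2865902098813
```

```bash
python3 -m handwheel '{"series": [[[0.1,-0.05,2,0,0,0,1],[0.2,-0.1,4,0,0,0,1],[0.2,-0.1,6,0,0,0,1],[0.2,-0.1,7,0,0,0,1],[0.2,-0.1,7.4,0,0,0,1],[0.2,-0.1,7.4,0,0,0,0.7],[0.2,-0.1,7.4,0,0,0,0.5],[0.2,-0.1,7.4,0,0,0,0.35],[0.2,-0.1,7.4,0,0,0,0.3],[0.2,-0.1,7.4,0,0,0,0.27]]]}' 50
python3 w.py
```

```text
time: 4.53
tool_pos: [565.8, 230.3, 197.5]
tcp_rot: [180.0, -0.0, 65.0]
ft_force: [-0.1, 0.2, -0.7]
finger_gap: 23.4
grip_force: 0.0
4.525 [565.81169421 230.3008132  197.496159  ] [ 1.79989171e+02 -1.38675584e-02  6.49638075e+01] [-0.12573517  0.17197232 -0.69321999]
[[309.0, 196.0], [349.0, 196.0], [349.0, 349.0], [309.0, 349.0]] [[575.7, 266.7], [588.8, 260.7], [561.3, 198.4], [545.9, 205.6]] [567.92485556 232.86182043]
```

View pics/wrist.png

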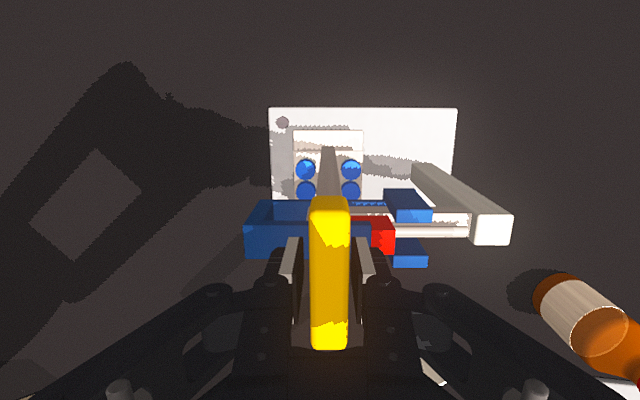

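The block sits centred between the pads (left gap x≈302–309, right gap 349–358). Closing.

```bash
python3 -m handwheel '{"series": [[[0,0,0,0,0,0,0.22],[0,0,0,0,0,0,0.19],[0,0,0,0,0,0,0.17],[0,0,0,0,0,0,0.1],[0,0,0,0,0,0,0.1],[0,0,0,0,0,0,0.1]]]}' 50
```

```text
time: 5.32
tool_pos: [566.0, 230.2, 197.5]
tcp_rot: [180.0, -0.0, 65.0]
ft_force: [3.2, -1.7, 0.6]
finger_gap: 15.4
grip_force: 49.5
```

```bash
python3 -m handwheel '{"series": [[[0,0.02,-0.05,0,0,0,0.1],[0,0.05,-0.1,0,0,0,0.1],[0,0.1,-0.15,0,0,0,0.1],[0,0.1,-0.15,0,0,0,0.1]]]}'
```

```text
time: 5.82
tool_pos: [566.0, 229.8, 198.2]
tcp_rot: [-179.9, 0.1, 65.0]
ft_force: [0.5, -0.3, -4.1]
finger_gap: 15.5
grip_force: 48.9
```

```bash
python3 -m handwheel '{"series": [[[0,0,-0.05,0,0,0,0.1],[0,0,-0.1,0,0,0,0.1],[0,0,-0.15,0,0,0,0.1],[0,0,-0.15,0,0,0,0.1],[0,0,-0.15,0,0,0,0.1]]]}'
```

```text
time: 6.45
tool_pos: [566.5, 229.9, 200.3]
tcp_rot: [-180.0, -0.0, 65.0]
ft_force: [-0.1, -0.2, -3.5]
finger_gap: 15.0
grip_force: 49.0
```

```bash
python3 -m handwheel '{"series": [[[0,0.1,0,0,0,0,0.1],[0,0.2,0,0,0,0,0.1],[0,0.3,0,0,0,0,0.1],[0,0.4,0,0,0,0,0.1],[0,0.5,0,0,0,0,0.1],[0,0.6,0,0,0,0,0.1],[0,0.7,0,0,0,0,0.1],[0,0.8,0,0,0,0,0.1],[0,0.9,0,0,0,0,0.1],[0,1.0,0,0,0,0,0.1],[0,1.0,0,0,0,0,0.1]]]}'
```

```text
time: 7.82
tool_pos: [575.8, 225.6, 200.3]
tcp_rot: [-180.0, -0.0, 65.0]
ft_force: [-5.3, 1.7, -1.2]
finger_gap: 15.1
grip_force: 49.2
```

```bash
python3 - <<'E'
from h import *
T=pickle.load(open('top.pkl','rb'));W=pickle.load(open('wrist.pkl','rb'))
a=np.radians(-25);ex=np.array([np.cos(a),np.sin(a)]);ey=np.array([-ex[1],ex[0]])
o=np.array([566.2,230.3])
f=lambda n,d,p,z:print(n,p,[(round(float((onz(d,p,z)[:2]-o)@e),1)) for e in(ex,ey)])
for n,d,m in(('T',T,(190,120,270,220)),('W',W,(240,180,470,270))):
    h,s,v=hsv(d);k=((h>100)&(h<122)&(s>120)&(v>50)).astype(np.uint8);z=np.zeros_like(k);z[m[1]:m[3],m[0]:m[2]]=1
    for c in blobs(k*z,12):
        print(n,cen(c),cv2.contourArea(c))
        for p in cv2.boxPoints(cv2.minAreaRect(c)): f('  ',d,p.tolist(),180)
E
```

```text
T (211.68359788359786, 181.984126984127) 157.5
   [200.80003356933594, 186.40003967285156] [-43.4, 9.1]
   [207.6000213623047, 172.80003356933594] [-10.1, 8.1]
   [229.2000274658203, 183.6000213623047] [-12.6, -45.6]
   [222.40003967285156, 197.2000274658203] [-45.9, -44.4]
T (229.58585858585857, 170.28787878787878) 33.0
   [222.61764526367188, 168.9705810546875] [11.0, -18.7]
   [225.35293579101562, 164.4117431640625] [22.6, -20.0]
   [235.79409790039062, 170.67645263671875] [19.3, -46.9]
   [233.05880737304688, 175.23529052734375] [7.6, -45.6]
T (216.1111111111111, 163.6535947712418) 25.5
   [211.586181640625, 164.03445434570312] [11.1, 8.2]
   [213.10342407226562, 160.24136352539062] [20.1, 8.7]
   [220.68963623046875, 163.27584838867188] [20.8, -9.5]
   [219.17239379882812, 167.06893920898438] [11.8, -10.0]
T (216.3968253968254, 149.42857142857142) 21.0
   [212.8000030517578, 152.39999389648438] [35.8, 16.7]
   [216.40000915527344, 145.19998168945312] [53.6, 16.2]
   [219.6000213623047, 146.79998779296875] [53.2, 8.2]
   [216.00001525878906, 154.0] [35.4, 8.7]
T (227.966666666666
[... 620 characters left out ...]
7317073171) 410.0
   [392.0, 255.0] [35.5, -12.0]
   [428.0, 255.0] [55.4, -12.1]
   [428.0, 267.0] [56.1, -19.6]
   [392.0, 267.0] [35.9, -19.5]
W (350.52996632996627, 190.43232323232323) 247.5
   [342.0, 199.0] [7.5, 20.3]
   [342.0, 180.0] [7.4, 30.5]
   [359.0, 180.0] [16.1, 30.5]
   [359.0, 199.0] [16.3, 20.3]
W (367.9363762102351, 203.24619640387274) 120.5
   [349.0, 201.0] [11.2, 19.2]
   [386.0, 201.0] [30.5, 19.2]
   [386.0, 205.0] [30.6, 17.0]
   [349.0, 205.0] [11.2, 17.0]
W (368.6126126126126, 234.6126126126126) 37.0
   [358.0, 235.0] [16.4, -0.0]
   [368.4072265625, 223.55203247070312] [21.7, 6.6]
   [379.4072265625, 233.55203247070312] [27.9, 0.8]
   [369.0, 245.0] [22.5, -5.9]
```

Cheek fronts measured in both views at +35.8 mm, so the bar should clear the nose at about 28 mm of travel and touch the cheeks at about 31. I'm at 10 now.

```bash
python3 -m handwheel '{"series": [[[0,0.1,0,0,0,0,0.1],[0,0.25,0,0,0,0,0.1],[0,0.4,0,0,0,0,0.1],[0,0.55,0,0,0,0,0.1],[0,0.7,0,0,0,0,0.1],[0,0.85,0,0,0,0,0.1],[0,1.0,0,0,0,0,0.1],[0,1.15,0,0,0,0,0.1],[0,1.3,0,0,0,0,0.1],[0,1.4,0,0,0,0,0.1],[0,1.5,0,0,0,0,0.1],[0,1.5,0,0,0,0,0.1]]]}'
```

```text
time: 9.32
tool_pos: [589.0, 219.4, 200.3]
tcp_rot: [-180.0, 0.0, 65.0]
ft_force: [-6.0, 2.7, -0.1]
finger_gap: 15.4
grip_force: 49.4
```

```bash
python3 -m handwheel '{"series": [[[0,0.05,0,0,0,0,0.1],[0,0.1,0,0,0,0,0.1],[0,0.15,0,0,0,0,0.1],[0,0.2,0,0,0,0,0.1],[0,0.2,0,0,0,0,0.1]]]}'
```

```text
time: 9.95
tool_pos: [590.8, 218.6, 200.3]
tcp_rot: [-180.0, 0.0, 65.0]
ft_force: [-6.4, 2.9, 0.3]
finger_gap: 15.2
grip_force: 49.4
```

```bash
python3 -m handwheel '{"series": [[[0,0.05,0,0,0,0,0.1],[0,0.1,0,0,0,0,0.1],[0,0.15,0,0,0,0,0.1],[0,0.15,0,0,0,0,0.1],[0,0.15,0,0,0,0,0.1]]]}'
```

```text
time: 10.58
tool_pos: [592.1, 218.0, 200.3]
tcp_rot: [-180.0, 0.0, 65.0]
ft_force: [-6.6, 2.8, -0.2]
finger_gap: 15.2
grip_force: 49.4
```

```bash
python3 -m handwheel '{"series": [[[0,0.05,0,0,0,0,0.1],[0,0.1,0,0,0,0,0.1],[0,0.1,0,0,0,0,0.1],[0,0.1,0,0,0,0,0.1]]]}'
```

```text
time: 11.08
tool_pos: [593.0, 217.6, 200.3]
tcp_rot: [-180.0, 0.0, 65.0]
ft_force: [-6.8, 2.5, -0.5]
finger_gap: 15.4
grip_force: 49.4
```

```bash
python3 -m handwheel '{"series": [[[0,0.05,0,0,0,0,0.1],[0,0.1,0,0,0,0,0.1],[0,0.1,0,0,0,0,0.1],[0,0.1,0,0,0,0,0.1]]]}'
```

```text
time: 11.58
tool_pos: [593.8, 217.2, 200.3]
tcp_rot: [-179.9, 0.0, 65.0]
ft_force: [-7.0, 2.3, 0.1]
finger_gap: 15.5
grip_force: 49.4
```

```bash
python3 -m handwheel '{"series": [[[0,0.03,0,0,0,0,0.1],[0,0.06,0,0,0,0,0.1],[0,0.06,0,0,0,0,0.1],[0,0.06,0,0,0,0,0.1]]]}'
```

```text
time: 12.08
tool_pos: [594.2, 217.0, 200.2]
tcp_rot: [-179.9, 0.0, 65.0]
ft_force: [-7.0, 2.1, 0.6]
finger_gap: 15.5
grip_force: 49.5
```

```bash
python3 -m handwheel '{"series": [[[0,0.03,0,0,0,0,0.1],[0,0.06,0,0,0,0,0.1],[0,0.06,0,0,0,0,0.1],[0,0.06,0,0,0,0,0.1]]]}'
```

```text
time: 12.58
tool_pos: [594.3, 217.0, 200.2]
tcp_rot: [-179.9, 0.0, 65.0]
ft_force: [-8.9, 2.8, 0.7]
finger_gap: 15.2
grip_force: 49.7
```

```bash
python3 -m handwheel '{"series": [[[0,0.03,0,0,0,0,0.1],[0,0.06,0,0,0,0,0.1],[0,0.06,0,0,0,0,0.1],[0,0.06,0,0,0,0,0.1]]]}'
```

```text
time: 13.08
tool_pos: [594.5, 216.9, 200.2]
tcp_rot: [-179.8, 0.0, 65.0]
ft_force: [-10.9, 4.3, 1.7]
finger_gap: 15.3
grip_force: 49.8
```

Cheeks felt at TCP (594.2, 217.0), 31 mm of travel, which matches the vision estimate. I back off to mid-throat, then lift.

```bash
python3 -m handwheel '{"series": [[[0,-0.1,0,0,0,0,0.1],[0,-0.2,0,0,0,0,0.1],[0,-0.25,0,0,0,0,0.1],[0,-0.25,0,0,0,0,0.1],[0,-0.25,-0.1,0,0,0,0.1],[0,-0.25,-0.2,0,0,0,0.1],[0,-0.25,-0.3,0,0,0,0.1],[0,-0.25,-0.4,0,0,0,0.1],[0,-0.25,-0.5,0,0,0,0.1],[0,-0.25,-0.5,0,0,0,0.1]]]}'
```

```text
time: 14.32
tool_pos: [592.3, 217.3, 203.5]
tcp_rot: [-179.8, 0.1, 65.0]
ft_force: [-5.9, 3.3, -6.3]
finger_gap: 15.2
grip_force: 48.7
```

```bash
python3 -m handwheel '{"series": [[[0,0.05,0,0,0,0,0.1],[0,0.05,-0.05,0,0,0,0.1],[0,0.05,-0.1,0,0,0,0.1],[0,0.05,-0.15,0,0,0,0.1],[0,0.05,-0.2,0,0,0,0.1],[0,0.05,-0.2,0,0,0,0.1]]]}'
```

```text
time: 15.08
tool_pos: [592.7, 217.0, 205.5]
tcp_rot: [-179.8, 0.1, 65.0]
ft_force: [-6.9, 3.4, -6.5]
finger_gap: 15.2
grip_force: 48.7
```

```bash
python3 -m handwheel '{"series": [[[0,0,-0.1,0,0,0,0.1],[0,0,-0.2,0,0,0,0.1],[0,0,-0.3,0,0,0,0.1],[0,0,-0.4,0,0,0,0.1],[0,0,-0.5,0,0,0,0.1],[0,0,-0.6,0,0,0,0.1],[0,0,-0.7,0,0,0,0.1],[0,0,-0.7,0,0,0,0.1]]]}'
```

```text
time: 16.08
tool_pos: [593.0, 217.1, 213.0]
tcp_rot: [-179.8, 0.1, 65.0]
ft_force: [-6.7, 3.2, -4.8]
finger_gap: 15.4
grip_force: 49.1
```

Rising freely. The target is TCP z ≈ 229.

```bash
python3 -m handwheel '{"series": [[[0,0,-0.15,0,0,0,0.1],[0,0,-0.3,0,0,0,0.1],[0,0,-0.45,0,0,0,0.1],[0,0,-0.6,0,0,0,0.1],[0,0,-0.75,0,0,0,0.1],[0,0,-0.9,0,0,0,0.1],[0,0,-1.05,0,0,0,0.1],[0,0,-1.2,0,0,0,0.1],[0,0,-1.35,0,0,0,0.1],[0,0,-1.5,0,0,0,0.1],[0,0,-1.6,0,0,0,0.1],[0,0,-1.6,0,0,0,0.1]]]}'
```

```text
time: 17.58
tool_pos: [594.1, 217.0, 230.4]
tcp_rot: [180.0, -0.0, 65.0]
ft_force: [0.3, -0.1, -3.8]
finger_gap: 15.1
grip_force: 49.5
```

Clear above the nose and the spring is released. I withdraw along stand -x at this level.

```bash
python3 -m handwheel '{"series": [[[0,-0.3,0,0,0,0,0.1],[0,-0.8,0,0,0,0,0.1],[0,-1.4,0,0,0,0,0.1],[0,-2,0,0,0,0,0.1],[0,-2.6,0,0,0,0,0.1],[0,-3.2,0,0,0,0,0.1],[0,-3.8,0,0,0,0,0.1],[0,-4.4,0,0,0,0,0.1],[0,-5,0,0,0,0,0.1],[0,-5.6,0,0,0,0,0.1],[0,-6,0,0,0,0,0.1],[0,-6,0,0,0,0,0.1]]]}'
```

```text
time: 19.08
tool_pos: [539.5, 242.6, 230.3]
tcp_rot: [180.0, -0.0, 65.0]
ft_force: [-1.0, -0.6, -3.7]
finger_gap: 15.5
grip_force: 49.5
```

```bash
python3 -m handwheel '{"series": [[[0,-0.7,0,0,0,0,0.1],[0,-1.7,0,0,0,0,0.1],[0,-2.7,0,0,0,0,0.1],[0,-3.7,0,0,0,0,0.1],[0,-4.9,0,0,0,0,0.1],[0,-6.1,0,0,0,0,0.1],[0,-7.3,0,0,0,0,0.1],[0,-8.5,0,0,0,0,0.1],[0,-9.7,0,0,0,0,0.1],[0,-10.9,0,0,0,0,0.1],[0,-11.8,0,0,0,0,0.1],[0,-12,0,0,0,0,0.1]]]}'
```

```text
time: 20.58
tool_pos: [430.5, 293.5, 230.4]
tcp_rot: [180.0, -0.0, 65.0]
ft_force: [0.2, 0.8, -2.8]
finger_gap: 15.5
grip_force: 49.5
```

```bash
python3 -m handwheel '{"series": [[[0,0,-1,0,0,0,0.1],[0,0,-3,0,0,0,0.1],[0,0,-5.5,0,0,0,0.1],[0,0,-8,0,0,0,0.1],[0,0,-10.5,0,0,0,0.1],[0,0,-12.5,0,0,0,0.1],[-0.8,0.55,-13,0,0,0,0.1],[-2.5,1.6,-13,0,0,0,0.1],[-5,3.3,-13,0,0,0.05,0.1],[-8.4,5.5,-13,0,0,0.12,0.1],[-11.7,7.7,-13,0,0,0.2,0.1],[-15.1,9.9,-13,0,0,0.28,0.1]]]}'
python3 -c "
from bench import status;import numpy as np
s=status.sense();print(s['tool_pos'],s['tcp_rot'])
d=np.array([508.5,-246.2,360])-s['tool_pos'];a=np.radians(s['tcp_rot'][2]);print(d[0]*np.cos(a)+d[1]*np.sin(a),d[0]*np.sin(a)-d[1]*np.cos(a),-d[2],a-np.radians(17.3))"
```

```text
time: 22.08
tool_pos: [456.3, 111.9, 359.2]
tcp_rot: [-180.0, 0.1, 48.7]
ft_force: [-0.2, 0.7, -3.6]
finger_gap: 15.3
grip_force: 49.5
[456.26394176 111.87127502 359.17729697] [-1.79958730e+02  8.69519613e-02  4.87252004e+01]
-234.65140234229003 275.46753557688857 -0.8227030280804684 0.5484732157278602
```

```bash
python3 -m handwheel '{"series": [[[-2.6,3,0,0,0,0.06,0.1],[-5.2,6,0,0,0,0.12,0.1],[-7.8,9.1,0,0,0,0.18,0.1],[-10.3,12.1,0,0,0,0.24,0.1],[-12.9,15.1,0,0,0,0.3,0.1],[-15.5,18.2,0,0,0,0.36,0.1],[-18.1,21.2,0,0,0,0.42,0.1],[-20.4,24,0,0,0,0.48,0.1],[-22.2,26,0,0,0,0.53,0.1],[-23.2,27.1,0,0,0,0.55,0.1],[-23.5,27.5,0,0,0,0.55,0.1],[-23.5,27.5,0,0,0,0.55,0.1]]]}'
python3 - <<'E'
from h import *
from bench import status,eyes
s=status.sense();print(s['tool_pos'],s['tcp_rot'])
ims=[]
for n in('scene','top'):
    d=eyes.snapshot(n);pickle.dump(d,open(n+'2.pkl','wb'));ims.append(d['img'][:,:,::-1])
cv2.imwrite('pics/mid.png',cv2.resize(np.vstack([ims[0][60:360,50:450],ims[1][60:360,240:640]]),(800,600)) if 0 else np.hstack([ims[0][0:400,60:460],ims[1][0:400,240:640]]))
E
```

```text
time: 23.58
tool_pos: [509.5, -243.1, 360.1]
tcp_rot: [-180.0, 0.0, 17.4]
ft_force: [-0.6, -0.0, -4.1]
finger_gap: 15.1
grip_force: 49.5
[ 509.46206859 -243.06222062  360.11761477] [-1.79966060e+02  8.49474065e-03  1.74485738e+01]
```

View pics/mid.png

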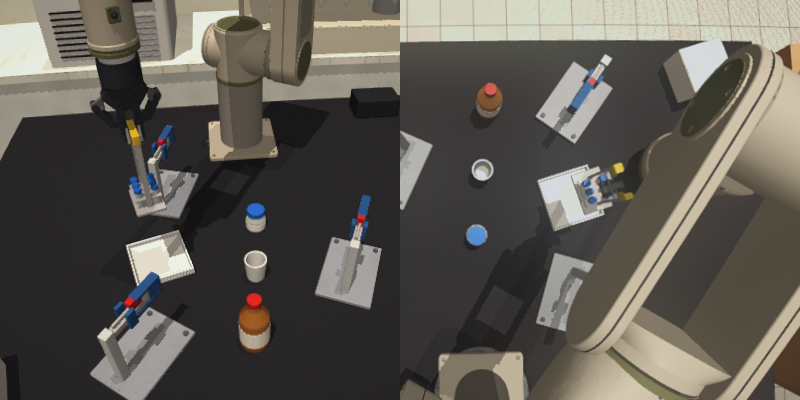

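The carrier hangs straight above the tray at (160,258) in the left half, the other objects are undisturbed and the keeper is back. Lowering.

```bash
python3 -m handwheel '{"series": [[[0,0.3,1,0,0,0,0.1],[0,0.3,3,0,0,0,0.1],[0,0.3,5,0,0,0,0.1],[0,0.3,7,0,0,0,0.1],[0,0.3,9,0,0,0,0.1],[0,0.3,11,0,0,0,0.1],[0,0.3,13,0,0,0,0.1],[0,0.3,15,0,0,0,0.1],[0,0.3,16.5,0,0,0,0.1],[0,0.3,17.5,0,0,0,0.1],[0,0.3,18.2,0,0,0,0.1],[0,0.3,18.5,0,0,0,0.1]]]}'
```

```text
time: 25.18
tool_pos: [510.6, -246.3, 175.2]
tcp_rot: [180.0, -0.0, 17.4]
ft_force: [0.8, 0.5, -3.4]
finger_gap: 15.8
grip_force: 49.5
```

```bash
python3 -m handwheel '{"series": [[[0,0,0,0,0,0,0.1],[0,0,0,0,0,0,0.1],[0,0,0.1,0,0,0,0.1],[0,0,0.2,0,0,0,0.1],[0,0,0.3,0,0,0,0.1],[0,0,0.35,0,0,0,0.1],[0,0,0.4,0,0,0,0.1],[0,0,0.4,0,0,0,0.1],[0,0,0.4,0,0,0,0.1]]]}'
```

```text
time: 26.3
tool_pos: [510.6, -246.2, 171.3]
tcp_rot: [180.0, -0.0, 17.4]
ft_force: [0.4, 0.1, -3.7]
finger_gap: 15.3
grip_force: 49.6
```

```bash
python3 -m handwheel '{"series": [[[0,0,0.1,0,0,0,0.1],[0,0,0.2,0,0,0,0.1],[0,0,0.3,0,0,0,0.1],[0,0,0.4,0,0,0,0.1],[0,0,0.5,0,0,0,0.1],[0,0,0.55,0,0,0,0.1],[0,0,0.6,0,0,0,0.1],[0,0,0.65,0,0,0,0.1],[0,0,0.7,0,0,0,0.1],[0,0,0.7,0,0,0,0.1]]]}'
```

```text
time: 27.55
tool_pos: [510.5, -246.2, 164.3]
tcp_rot: [-180.0, 0.0, 17.4]
ft_force: [0.1, -0.4, -3.5]
finger_gap: 15.4
grip_force: 49.6
```

```bash
python3 -m handwheel '{"series": [[[0,0,0.03,0,0,0,0.1],[0,0,0.06,0,0,0,0.1],[0,0,0.1,0,0,0,0.1],[0,0,0.13,0,0,0,0.1],[0,0,0.16,0,0,0,0.1],[0,0,0.16,0,0,0,0.1]]]}'
```

```text
time: 28.3
tool_pos: [510.6, -246.3, 162.9]
tcp_rot: [180.0, -0.0, 17.4]
ft_force: [-0.4, 0.2, -1.5]
finger_gap: 15.1
grip_force: 49.8
```

```bash
python3 -m handwheel '{"series": [[[0,0,0.03,0,0,0,0.1],[0,0,0.06,0,0,0,0.1],[0,0,0.09,0,0,0,0.1],[0,0,0.12,0,0,0,0.1],[0,0,0.12,0,0,0,0.1]]]}'
```

```text
time: 28.92
tool_pos: [510.9, -246.7, 162.8]
tcp_rot: [179.9, -0.0, 17.4]
ft_force: [-3.4, -1.1, 7.4]
finger_gap: 15.3
grip_force: 51.2
```

Firmly down on the floor. Easing off and opening slowly.

```bash
python3 -m handwheel '{"series": [[[0,0,-0.06,0,0,0,0.1],[0,0,-0.1,0,0,0,0.1],[0,0,-0.1,0,0,0,0.19],[0,0,-0.1,0,0,0,0.21],[0,0,-0.1,0,0,0,0.24],[0,0,-0.1,0,0,0,0.3],[0,0,-0.1,0,0,0,0.4],[0,0,-0.1,0,0,0,0.55],[0,0,-0.1,0,0,0,0.6],[0,0,-0.1,0,0,0,0.6]]]}' 20
python3 - <<'E'
from h import *
from bench import eyes
ims=[]
for n in('scene','wrist'):
    d=eyes.snapshot(n);ims.append(d['img'][:,:,::-1])
cv2.imwrite('pics/down.png',np.hstack([cv2.resize(ims[0][100:300,120:320],(400,400)),cv2.resize(ims[1][:,120:520],(400,400))]))
E
```

```text
time: 30.18
tool_pos: [510.6, -246.2, 162.5]
tcp_rot: [-180.0, 0.0, 17.4]
ft_force: [-0.3, -0.3, -0.2]
finger_gap: 51.4
grip_force: 0.0
```

View pics/down.png

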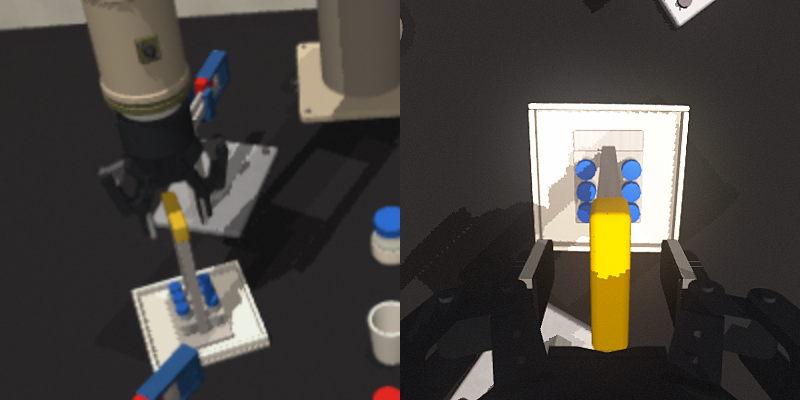

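The carrier stands inside the tray, foot around (608,175) in the right half and centred between the walls at 530 and 688; the fingers are clear of the block. Retreating straight up.

```bash
python3 -m handwheel '{"series": [[[0,0,-0.5,0,0,0,0.6],[0,0,-1.5,0,0,0,0.6],[0,0,-3,0,0,0,0.6],[0,0,-5,0,0,0,0.6],[0,0,-7,0,0,0,0.6],[0,0,-9.5,0,0,0,0.6],[0,0,-12,0,0,0,0.6],[0,0,-14,0,0,0,0.6],[0,0,-15,0,0,0,0.6],[0,0,-15,0,0,0,0.6],[0,0,-15,0,0,0,0.6],[0,0,-15,0,0,0,0.6]]]}'
python3 - <<'E'
from h import *
from bench import eyes
a=eyes.snapshot('scene');S=pickle.load(open('scene.pkl','rb'))
cv2.imwrite('pics/end.png',np.hstack([cv2.resize(a['img'][100:300,150:350,::-1],(400,400)),cv2.resize(a['img'][170:310,360:500,::-1],(400,400))]))
E
```

```text
time: 31.78
tool_pos: [510.1, -246.0, 311.2]
tcp_rot: [-179.9, 0.1, 17.4]
ft_force: [-0.1, 0.5, -0.2]
finger_gap: 51.2
grip_force: 0.0
```

View pics/end.png

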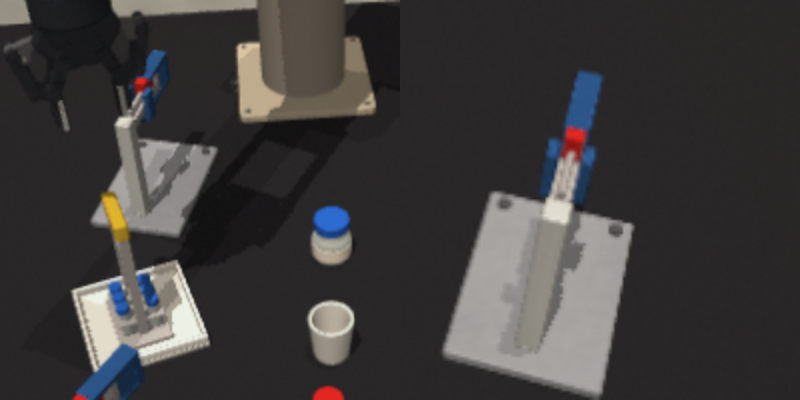

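The carrier stands upright in the tray at (130,300), the keeper (red, at (573,143)) has sprung forward, the jar and beaker are in place, and the robot is clear.

```bash
python3 -c "
from bench import r
print(r.hand_in())"
```

```text
the job is handed in; nothing more can be done
None
```

The carrier is off the hook and standing upright in the white tray, released with the keeper sprung shut, and the job is handed in at about 32 s; the hand-in gave no verdict.

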